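Open the forge door and load a bar

TASK

The forge is cold and unlit. Without gripping anything, push its counterweighted door arm up by the handle with your fingertips, steadily and without flinging it, past its balance point so that it goes over and stays open on its own. Then push the flat steel bar that waits on the sill in through the mouth until its whole length is inside. Pick nothing up and leave the other things where they lie.

Things in the scene. Friction and masses are not known exactly. Their poses are not given: they have to be found in the camera images.
- forge: Fixed bench gas forge: sooty steel box 260 deep x 280 wide x 200 mm high, burner on top (to 278 mm). Origin on the table under the middle of its front face. x level, from the front face into the forge; z up; y points roughly to the robot. A flat sill in front (top 45 mm above the table, 130 mm wide, no rims) runs out to x = -190 mm.
- mouth (a point): Middle of the mouth's lower edge, in the plane of the front face, level with the sill and the flat chamber floor (45 mm above the table). Axes as the forge's. The mouth is 90 mm wide (y) and 80 mm high; the chamber behind it is as wide and high and 192 mm deep.
- door (a joint): Door arm angle, rad: 0 shut (as at the start, door plate over the mouth), grows as the handle swings up and over from the forge's +y side towards -y; open stop at 1.48. It turns about the forge's x axis through point pivot. Below about 0.85 rad it falls shut, beyond it falls open by itself (under 2 rad/s) and stays. 1 to 3 N at the handle moves it.
- pivot (a point): Fixed point on the door arm's hinge axis: 115 mm above the table, at forge y = -105 mm, and at the same forge x (-92.5 mm) as the middle of the handle. Axes as the forge's.
- handle (a point): Middle of the wooden grip: round bar 21 mm thick, 85 mm long, along the forge's x (x -135 to -50 mm), free all round, 204 mm from the pivot axis. Shut: 185 mm from the pivot towards forge +y, 85 mm above it (200 mm above the table). Axes turn with the arm. Arm, door plate and counterweight sweep only between forge x = -52 mm and the front face.
- bar_mid (a point): Centre of the loose flat steel bar, 130 long x 30 wide x 20 mm thick, about 0.6 kg, lying flat on the sill in front of the door, its far end towards the mouth. x along its length towards the mouth (within about 0.1 rad of the forge's x at the start), z up.
- bar_tail (a point): Middle of the bar's near end face (the end away from the mouth), 10 mm above the sill; push here.
- tin: Bystander: closed metal tin, 52 mm across, 55 mm high, upright on the table near the sill, on the handle's side. Origin under its centre.
- stub: Bystander: round steel offcut, 32 mm across, 50 mm high, upright on the table beside the sill, on the pivot's side. Origin under its centre.
- hammer: Bystander: hammer lying on the table, to the robot's right. Origin under its middle.
- tongs: Bystander: smith's tongs, 330 mm long, lying on the table to the right. Origin under them, 60 mm from the rivet towards the handle ends.
- wirebrush: Bystander: brush with handle lying on the table, near and to the right. Origin under its middle.
- chisel: Bystander: cold chisel, 150 mm long, lying on the table to the right. Origin under its middle.
- tapebox: Bystander: small cardboard box, 85 x 85 x 42 mm, on the table to the left, behind the forge. Origin under its centre.
There are look-alikes about, which are no part of the job. There is more than one size of the part that bears bar_mid; the job needs the largest.

How it is judged (in metres and radians):
On the way, in this order (a step that is already met when the one before it is completed fails the run):
1. the door arm has gone past its balance point and over to the open stop (value of joint door above 1.38 rad), for 0.3 s.
2. the bar is inside the mouth over its whole length (x of bar_tail in the frame of mouth above 0 m and value of joint door above 1.38 rad), for 0.2 s.
At the end, for the whole second after the job is handed in: The door arm stands open on its own (over 1.38 rad, stop at 1.48) and the bar lies flat on the chamber floor, its near end level with the front face or deeper (all of step 2 and x of bar_mid in the frame of mouth above 0.04 m and z of bar_mid in the frame of mouth between 0.004 and 0.018 m); the robot touches nothing.
It fails at once if the bar is picked up or tipped (raised more than 15 mm, or tilted over 0.25 rad) (z of bar_mid in the frame of mouth above 0.025 m or angle between bar_mid's own z axis and vertical above 0.25 rad).
It fails at once if the door arm is flung (faster than 3 rad/s) (velocity of joint door above 3 rad/s or velocity of joint door below -3 rad/s).
It fails at once if the door handle or the bar is gripped or shoved hard (over 35 N on the forge with its door, or on the bar) (contact force between the fingers and forge above 35 N or contact force between the fingers and bar above 35 N).
It fails at once if another thing is moved by more than 30 mm (distance of any of tin, stub, hammer, tongs, wirebrush, chisel, tapebox from where it was at the start of the episode above 0.03 m).
It also fails if it takes over 58 s, if anything falls off the work surface, if the arm or the gripper's body presses on something with over 40 N, if the wrist force passes 120 N, or if a joint passes its speed limit or range.

ROBOT

A 6-joint arm with a two-finger parallel gripper is mounted at the origin on the work surface. World frame = base frame: x ahead of the robot, y to its left, z up, the work surface at z = 0. Lengths are in mm, angles in rad, forces in N, time in s.
With the tool pointing down it reaches from about 300 to 875 mm from the base axis. Payload 6.4 kg.
Tool frame: the origin (TCP) lies at the very end of the fingers, on their centre line; the grasp point (between the pads) lies 19 mm behind it; z points along the fingers, y is the line along which they close (so a half turn about z gives the same grasp; the last joint's range is limited). The gripper opens to 85 mm and grips with 20 to 120 N. Pads are 22 mm wide; open, the fingers measure 114 mm over their backs; the gripper's body (76 mm by 85 mm) begins 54 mm behind the grasp point. The pads swing forward as they close: fully open they stand 13 mm farther back than shut.
Start: joints at [-1.322, 0.181, 1.607, -0, 1.354, -0.206], TCP at [252.605, -516.558, 231.288] pointing down, gripper open.
Joint ranges: [-2.99, 2.99], [-0.89, 2.07], [0.3, 2.58], [-1.14, 4.28], [0, 2.63], [-3.12, 3.12]. Speed limits (rad/s): [2.57, 2.57, 3.01, 3.14, 3.14, 3.14].

INTERFACE

Orientations are given as [roll, pitch, yaw] about the fixed x, y, z axes, in that order (R = Rz(yaw) Ry(pitch) Rx(roll)).
In Python, from bench import ctrl, eoat, kin, imaging, ticket, spotter gives the robot as it stands. The module is installed in compiled form; this text tells all that it offers. Calls block until the motion is done:
- ctrl.goto(position, orientation): joint-space move of the TCP to a pose.
- ctrl.movel(position, orientation=None, vel=150): straight line of the TCP; orientation=None keeps the orientation; vel is the mean speed in mm/s.
- ctrl.goto_joints(angles): joint-space move.
- eoat.grip(opening, grip_force=None): finger opening in mm; grip_force is the grip in N (None keeps the last); returns when the fingers have stopped.
- ctrl.sleep(seconds).
- kin.solve_ik(position, orientation): joint angles nearest the present ones, or None.
- ctrl.get_obs(): the state.
- imaging.snapshot(name): name is "side" or "top" or "wrist"; returns the picture (400x640x3 uint8, red, green, blue); there is no depth.
- imaging.get_calibration(name): a dict with "K" (3x3 intrinsics, pixels), "D" ([k1, k2, p1, p2, k3] as OpenCV has them; the pictures are not rectified), "R" (3x3) and "t" (3): a world point X has camera coordinates R X + t; the wrist camera has in their place "mount" (4x4, takes a point from camera to tool coordinates, whose origin is the TCP and whose axes are the flange's). Camera axes: x right, y down, z forward; pixel columns grow to the right and rows downward; lengths in mm; the calibration is good to about 2 mm. A picture is of the moment at which its call begins: read the wrist's pose just before it. get_calibration takes no time and is no camera call.
A pose or a line that the arm cannot do raises ctrl.PlanningError and nothing moves.
- ticket.finish_job(): hands the job in; it is judged then, once.
Trained networks look in the newest picture that a camera, given by its name, has taken for a name from the list of things; names that differ only in an ending like _2 or _b are one class to them, and where a whole thing is asked for, a point or a joint stands for the part that bears it (a point fixed in the world has none). Each returns a list of dicts, best first, with "conf" (0 to 1); they miss things now and then, are a little off and sometimes report something else, mostly with a low value. They report only what shows in the picture. A call takes as long as a camera call. They do not tell look-alikes from the thing itself.
- spotter.spot_in(query, camera): "rect" ([left, top, right, bottom] in pixels, round what is visible of it).
- spotter.landmark_of(query, camera): "pixel" ([column, row] in pixels: a listed point, or the origin of a listed thing).
The state is a dict: "time": time; "joint_pos": joint angles; "qvel": joint speeds; "joint_efforts": joint torques, N m; "tcp_pos": TCP position; "ee_rot": TCP orientation; "ft_force": force on the tool from outside, world axes, zero at the start; "torque": the same for the moment, N m; "width": finger opening in mm; "finger_force": force on a finger pad.
Only numpy, scipy, OpenCV 4.12 (cv2) and the standard library are available. Lean on these libraries where they do the work, as an engineer would, in place of code of your own. Each camera call takes 0.05 s, during which the arm holds its last target. There are 200 camera calls.

## Working session

There is one attempt and no reset: what is moved stays moved. The work goes in short steps, each a Python script; the robot and the scene stay as the last script left them, time stands still between calls to the robot, and variables do not carry over. Pictures are saved under pics/ and viewed, at most 10 in all, crops included, and the job is handed in when it is done.

```bash
mkdir -p pics
cat > h.py <<'E'
import numpy as np, cv2
from bench import ctrl, eoat, kin, imaging, ticket, spotter
from scipy.optimize import least_squares
def save(im,n): cv2.imwrite('pics/'+n+'.png',cv2.cvtColor(im,cv2.COLOR_RGB2BGR))
def proj(X,cam):
    c=imaging.get_calibration(cam)
    r,_=cv2.Rodrigues(np.array(c['R'],float))
    return cv2.projectPoints(np.array(X,float).reshape(-1,1,3),r,np.array(c['t'],float).reshape(3,1),np.array(c['K'],float),np.array(c['D'],float))[0].reshape(-1,2)
def ray(px,cam):
    c=imaging.get_calibration(cam); R=np.array(c['R']);t=np.array(c['t']).ravel()
    n=cv2.undistortPoints(np.array([[px]],float),np.array(c['K'],float),np.array(c['D'],float)).ravel()
    return -R.T@t, R.T@np.array([*n,1.])
def atz(px,cam,z):
    o,d=ray(px,cam); return o+d*(z-o[2])/d[2]
def tri(p1,c1,p2,c2):
    o1,d1=ray(p1,c1);o2,d2=ray(p2,c2)
    s=np.linalg.lstsq(np.c_[d1,-d2],o2-o1,rcond=None)[0]
    a=o1+s[0]*d1;b=o2+s[1]*d2
    return (a+b)/2,np.linalg.norm(a-b)
E
python3 - <<'E'
from h import *
np.set_printoptions(precision=1,suppress=True)
ims={c:imaging.snapshot(c) for c in('side','top')}
for c in ims: save(ims[c],c+'0')
for c in ims:
    o,_=ray([320,200],c);print(c,o)
    for q in ['forge','mouth','pivot','handle','bar_mid','bar_tail','tin','stub']:
        print(c,q,[(np.round(d['pixel']).tolist(),round(d['conf'],2)) for d in spotter.landmark_of(q,c)])
o=ctrl.get_obs();print(o['time'],o['ee_rot'])
E
```

```text
side [ 202.2 -936.7  973.3]
side forge [([331.0, 203.0], 0.91), ([375.0, 218.0], 0.68)]
side mouth []
side pivot [([370.0, 184.0], 0.9), ([313.0, 176.0], 0.32), ([345.0, 211.0], 0.26)]
side handle [([317.0, 175.0], 0.96)]
side bar_mid [([324.0, 264.0], 0.71), ([342.0, 214.0], 0.63), ([393.0, 234.0], 0.6)]
side bar_tail [([336.0, 268.0], 0.75), ([382.0, 227.0], 0.64), ([351.0, 223.0], 0.55)]
side tin [([306.0, 226.0], 0.54)]
side stub [([376.0, 218.0], 0.57), ([370.0, 383.0], 0.3)]
top [ 409.9   -2.1 1333.8]
top forge [([280.0, 189.0], 0.66), ([311.0, 181.0], 0.19)]
top mouth [([281.0, 183.0], 0.9)]
top pivot []
top handle [([303.0, 201.0], 0.76)]
top bar_mid [([312.0, 182.0], 0.6), ([358.0, 219.0], 0.43), ([343.0, 143.0], 0.43)]
top bar_tail [([333.0, 180.0], 0.77), ([333.0, 149.0], 0.64), ([367.0, 209.0], 0.58)]
top tin [([305.0, 218.0], 0.58)]
top stub [([312.0, 153.0], 0.41)]
0.9 [ 3.1 -0.   0.5]
```

Run:
```python
import cv2
a=cv2.imread('pics/side0.png')[110:310,230:450];b=cv2.imread('pics/top0.png')[90:260,190:420]
cv2.imwrite('pics/side0c.png',cv2.resize(a,None,fx=3,fy=3,interpolation=cv2.INTER_CUBIC)[:600]);cv2.imwrite('pics/top0c.png',cv2.resize(b,None,fx=3.4,fy=3.4,interpolation=cv2.INTER_CUBIC))
```

```text
(no output)
```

View pics/side0c.png

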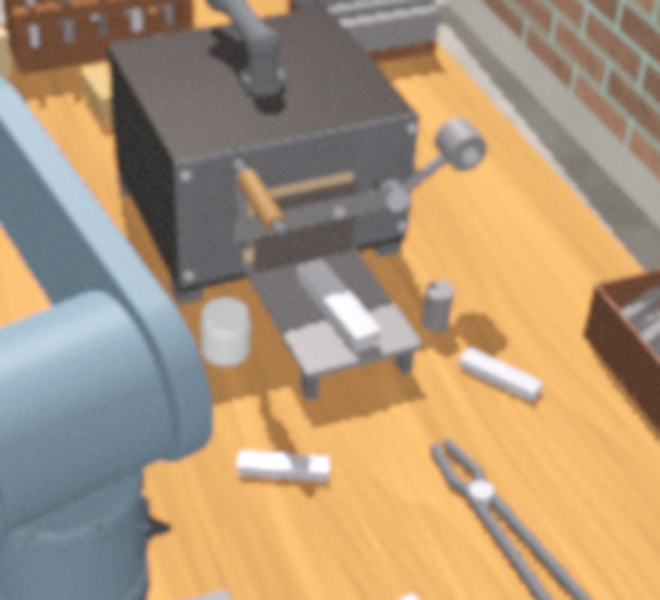

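View pics/top0c.png

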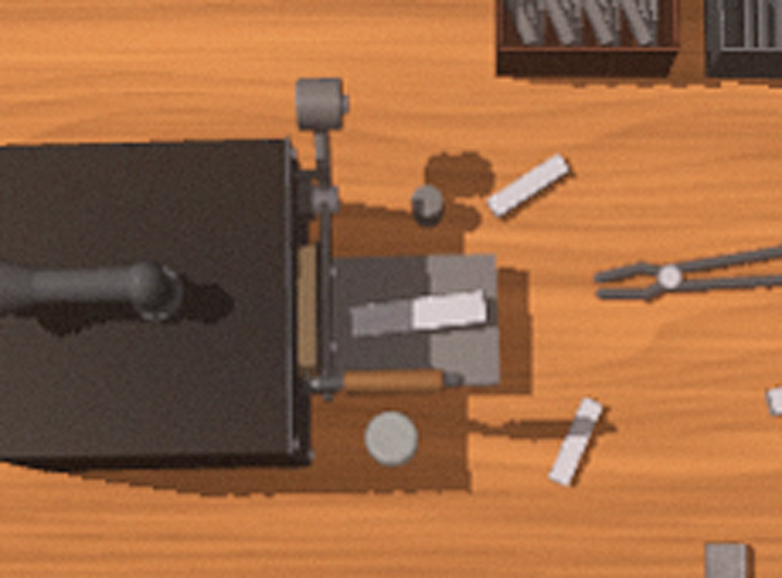

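View pics/top0.png

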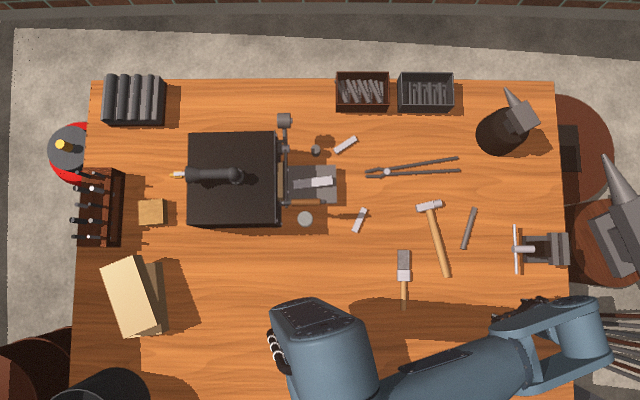

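The sill bar (top px 313,182; side px 342,214) is the longest. The two table bars, at top (346,144) and (360,219), are shorter look-alikes. The handle is at top (303,201), the tin at (305,218) and the stub at (316,150). Next I'll fit the forge pose.

```bash
cat > fit.py <<'E'
from h import *
np.set_printoptions(precision=2,suppress=True)
def T(p,X):
    c,s=np.cos(p[2]),np.sin(p[2]); X=np.atleast_2d(X)
    return np.c_[p[0]+c*X[:,0]-s*X[:,1],p[1]+s*X[:,0]+c*X[:,1],X[:,2]]
obs=[('top',(335.6,165.3),(-190,-65,45)),('top',(336.8,202.6),(-190,65,45)),('side',(370,223.3),(-190,-65,45)),('side',(331.7,234),(-190,65,45)),
('side',(317,175),(-92.5,80,200)),('top',(303,201),(-92.5,80,200)),('side',(370,184),(-92.5,-105,115)),('side',(331,203),(0,0,0)),('top',(281,183),(0,0,45)),
('top',(275,131.2),(0,-140,200)),('top',(187,132.7),(260,-140,200))]
f=lambda p:np.concatenate([proj(T(p,X),c)[0]-u for c,u,X in obs])
if __name__=='__main__':
    r=least_squares(f,[500,80,1.57],x_scale=[100,100,1],loss='soft_l1')
    p=r.x;print(p)
    for o,e in zip(obs,f(p).reshape(-1,2)):print(o[0],o[2],e)
    print('handle tri',tri((317,175),'side',(303,201),'top'),T(p,(-92.5,80,200)))
    for n,a,b in [('tail',(351,223),(333,180)),('mid',(342,214),(312,182)),('tin',(306,226),(305,218)),('stub',(376,218),(312,153))]:
        print(n,tri(a,'side',b,'top'),atz(a,'side',55 if n in('tail','mid') else 0),atz(b,'top',55 if n in('tail','mid') else 0))
    for n,u in [('t1',(332.6,175.3)),('t2',(333.5,185.6)),('f1',(293.5,181.2)),('f2',(294.4,188.5))]: print(n,atz(u,'top',65))
    np.save('p.npy',p)
E
python3 fit.py
```

```text
[632.02 138.03   1.6 ]
top (-190, -65, 45) [-0.25 -1.37]
top (-190, 65, 45) [-0.44 -0.32]
side (-190, -65, 45) [0.22 0.7 ]
side (-190, 65, 45) [0.19 0.07]
side (-92.5, 80, 200) [-0.6   1.27]
top (-92.5, 80, 200) [2.23 0.47]
side (-92.5, -105, 115) [-0.09  1.76]
side (0, 0, 0) [-3.   -0.05]
top (0, 0, 45) [-1.98  1.18]
top (0, -140, 200) [-1.74 -1.82]
top (260, -140, 200) [ 0.39 -1.09]
handle tri (array([556.99,  49.84, 199.5 ]), np.float64(2.6172435663036335)) [[554.29  43.61 200.  ]]
tail (array([641.64, -41.26,  59.83]), np.float64(4.792323391798827)) [641.48 -36.3   55.  ] [644.87 -42.09  55.  ]
mid (array([639.53,  28.26,  39.02]), np.float64(2.555522015692855)) [630.76  11.89  55.  ] [637.93  27.55  55.  ]
tin (array([522.95,  51.97,  -0.08]), np.float64(0.37019058804628974)) [523.11  51.86   0.  ] [522.76  52.01   0.  ]
stub (array([759.54,  28.25, -14.95]), np.float64(10.515719001600466)) [756.57  13.23   0.  ] [750.56  29.47   0.  ]
t1 [658.77 -40.47  65.  ]
t2 [624.36 -43.4   65.  ]
f1 [638.64  88.27  65.  ]
f2 [614.32  85.01  65.  ]
```

```bash
cat > plan.py <<'E'
from h import *
from fit import T
from scipy.spatial.transform import Rotation as Rn
np.set_printoptions(precision=2,suppress=True)
p=np.load('p.npy'); yaw=p[2]
def rpyR(o): return Rn.from_euler('xyz',o).as_matrix()
# door push: tool tilted, pointing forge -y and down
def oD(t): return [np.pi,-t,yaw-np.pi/2]
def dpose(a,t=np.pi/4,back=0.,lift=0.,xc=-105):
    ph=np.arctan2(85,185)+a
    h=T(p,(xc,-105+204*np.cos(ph),115+204*np.sin(ph)))[0]
    M=rpyR(oD(t)); return h+(30-back)*M[:,2]-(21.5+lift)*M[:,0]
def oB(t,y=yaw): return [np.pi,-t,y]   # pointing forge +x and down
E
python3 - <<'E'
from plan import *
for t in (np.pi/4,1.0):
    for a,b,l in [(0,120,40),(0,0,40),(0,0,0),(.4,0,0),(.8,0,0),(1.1,0,0)]:
        P=dpose(a,t,b,l);print(t,a,P,kin.solve_ik(P,oD(t)))
for t in (.9,.96,1.05):
    for x in (-260,-185,-90,15):
        P=T(p,(x,-2,58))[0];print('bar',t,x,P,kin.solve_ik(P,oB(t)),kin.solve_ik(P,[0,np.pi-t,yaw+np.pi]) )
E
```

```text
0.7853981633974483 0 [447.13  28.51 220.32] [-0.45 -0.74  2.52  0.52  0.71  0.8 ]
0.7853981633974483 0 [531.95  30.57 135.47] [-0.31 -0.15  2.39  1.02  0.28  0.32]
0.7853981633974483 0 [560.23  31.26 163.75] [-0.28 -0.15  2.31  0.79  0.31  0.59]
0.7853981633974483 0.4 [608.02  32.42 229.22] [-0.24 -0.15  2.15  0.48  0.42  0.94]
0.7853981633974483 0.8 [677.51  34.11 270.9 ] [-0.2  -0.04  1.96  0.35  0.48  1.1 ]
0.7853981633974483 1.1 [737.37  35.56 282.42] [-0.17  0.08  1.8   0.3   0.5   1.17]
1.0 0 [445.29  28.46 197.05] None
1.0 0 [546.24  30.92 132.21] [-0.35 -0.04  2.47  2.25  0.4  -0.92]
1.0 0 [567.84  31.44 165.87] [-0.32 -0.1   2.42  2.02  0.32 -0.67]
1.0 0.4 [615.63  32.6  231.33] [-0.27 -0.15  2.27  1.42  0.25 -0.01]
1.0 0.8 [685.13  34.29 273.01] [-0.22 -0.05  2.08  1.04  0.24  0.41]
1.0 1.1 [744.98  35.75 284.54] [-0.19  0.07  1.93  0.89  0.23  0.58]
bar 0.9 -260 [ 640.33 -121.84   58.  ] [-0.68  0.88  1.23  0.64  1.69 -0.85] [ 0.02  0.72  1.53 -1.02  1.17  0.56]
bar 0.9 -185 [638.51 -46.87  58.  ] [-0.6   0.82  1.34  0.69  1.6  -0.83] [ 0.13  0.74  1.48 -0.96  1.26  0.59]

[... 391 characters left out ...]
2  0.72  1.65 -0.84] [ 0.15  0.77  1.47 -1.01  1.29  0.63]
bar 0.96 -90 [636.2   48.11  58.  ] [-0.5   0.79  1.44  0.79  1.54 -0.81] [ 0.29  0.83  1.36 -0.93  1.41  0.65]
bar 0.96 15 [633.65 153.07  58.  ] [-0.35  0.75  1.52  0.88  1.43 -0.76] [ 0.43  0.91  1.2  -0.85  1.55  0.67]
bar 1.05 -260 [ 640.33 -121.84   58.  ] [-0.71  0.97  1.17  0.72  1.8  -0.87] None
bar 1.05 -185 [638.51 -46.87  58.  ] [-0.63  0.9   1.29  0.77  1.71 -0.86] [ 0.17  0.82  1.44 -1.07  1.35  0.68]
bar 1.05 -90 [636.2   48.11  58.  ] [-0.51  0.84  1.41  0.84  1.6  -0.84] [ 0.31  0.88  1.33 -0.99  1.47  0.69]
bar 1.05 15 [633.65 153.07  58.  ] [-0.37  0.79  1.5   0.93  1.49 -0.8 ] [ 0.45  0.97  1.17 -0.91  1.61  0.69]
```

Run:
```python
from plan import *
t=np.pi/4
eoat.grip(0)
def s(n):
    o=ctrl.get_obs();print(n,round(o['time'],1),o['tcp_pos'],np.array(o['ft_force']),o['width'])
ctrl.goto(dpose(0,t,120,40),oD(t)); s('pre')
ctrl.movel(dpose(0,t,0,40),vel=120); s('under')
ctrl.movel(dpose(0,t,0,10),vel=80); s('near')
save(imaging.snapshot('side'),'near_s')
im=cv2.imread('pics/near_s.png')[110:310,230:450];cv2.imwrite('pics/near_c.png',cv2.resize(im,None,fx=3,fy=3))
```

```text
pre 3.7 [447.6   27.8  220.95] [ 0.62  0.44 -0.56] 0.18078534353195547
under 4.9 [531.92  30.38 135.47] [-0.64 -0.34  0.32] -0.2942223438479434
near 5.4 [552.91  31.19 156.86] [-0.05  0.4   1.17] 0.45071667812381855
```

View pics/near_c.png

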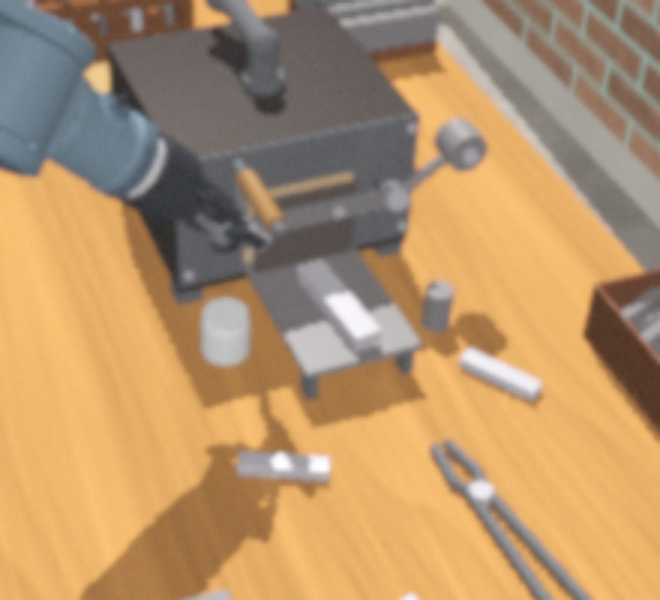

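The fingertips (side px ~316,189) are just beneath the handle (~317,175) and well clear of the tin. Next I'll push up along the arc in short segments and watch the force.

Run:
```python
from plan import *
t=np.pi/4
def s(n):
    o=ctrl.get_obs();f=np.array(o['ft_force']);print(n,round(o['time'],1),o['tcp_pos'],f);return np.linalg.norm(f)
ctrl.movel(dpose(0,t,0,0),vel=30); s('c')
for a in np.arange(.1,1.16,.15):
    ctrl.movel(dpose(a,t,0,-2),vel=60)
    if s(round(a,2))>20: print('stop');break
ctrl.sleep(.8); s('end')
save(imaging.snapshot('side'),'open_s')
im=cv2.imread('pics/open_s.png')[110:310,230:450];cv2.imwrite('pics/open_c.png',cv2.resize(im,None,fx=3,fy=3))
```

```text
c 5.9 [560.    31.32 163.44] [-0.16  0.24  1.06]
0.1 6.5 [570.78  31.58 182.86] [-0.07 -1.47 -1.33]
0.25 7.1 [588.18  31.95 207.95] [-2.24 -0.82 -0.03]
0.4 7.8 [609.29  32.5  230.42] [-0.28 -0.45 -0.02]
0.55 8.4 [633.58  33.05 249.55] [-0.74  0.55 -0.23]
0.7 9.1 [660.16  33.72 264.51] [-0.86  0.56 -0.47]
0.85 9.8 [688.68  34.44 275.35] [ 0.68 -0.62 -0.54]
1.0 10.4 [718.45  35.18 281.64] [ 0.26 -0.14 -0.15]
1.15 11.1 [748.94  35.92 283.56] [-0.26 -0.17  0.67]
end 11.9 [748.98  35.83 283.99] [ 0.63 -0.14 -0.66]
```

View pics/open_c.png

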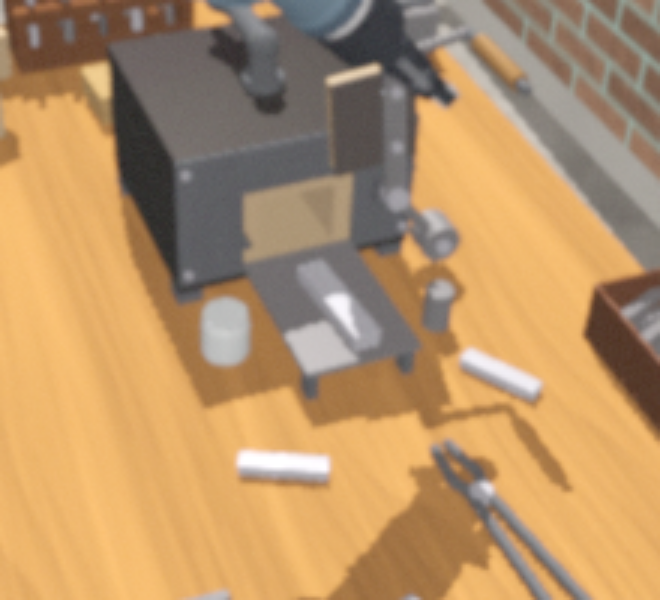

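The door is fully over: handle at side px ~398,130, mouth uncovered. The bar hasn't moved. Next I'll back off, go behind the bar's tail and push part way.

Run:
```python
from plan import *
td=np.pi/4;t=1.02
def s(n):
    o=ctrl.get_obs();f=np.array(o['ft_force']);print(n,round(o['time'],1),o['tcp_pos'],f);return np.linalg.norm(f)
ctrl.movel(dpose(.7,td,0,10),vel=150); ctrl.movel(T(p,(-200,120,280))[0],vel=150)
ctrl.goto(T(p,(-280,0,160))[0],oB(t)); s('pre')
ctrl.movel(T(p,(-230,0,57))[0],vel=100); s('down')
imaging.snapshot('top');imaging.snapshot('side')
for c in('top','side'):
  for q in('bar_tail','bar_mid'): print(c,q,[(np.round(d['pixel'],1).tolist(),round(d['conf'],2)) for d in spotter.landmark_of(q,c)])
for x in (-200,-180,-160,-130):
    ctrl.movel(T(p,(x,0,57))[0],vel=40)
    if s(x)>20: print('stop');break
im=imaging.snapshot('side');save(im,'p1');b=imaging.snapshot('top');save(b,'p1t')
a=cv2.resize(im[150:260,270:390],None,fx=3.3,fy=5.0);a=cv2.resize(im[150:260,270:390],(400,366));b=cv2.resize(b[120:230,260:380],(400,366))
save(np.hstack([a,b]),'p1c')
```

```text
pre 15.5 [ 639.25 -141.44  160.76] [ 0.32 -0.01 -0.19]
down 16.8 [638.08 -92.52  57.73] [-0.55 -0.58 -0.66]
top bar_tail [([332.5, 180.8], 0.78), ([331.8, 150.5], 0.7), ([368.4, 210.0], 0.57)]
top bar_mid [([342.9, 142.4], 0.67), ([312.3, 183.8], 0.65), ([360.2, 216.1], 0.4)]
side bar_tail [([337.2, 265.8], 0.53), ([330.5, 201.9], 0.47), ([380.6, 226.1], 0.46)]
side bar_mid [([325.8, 266.1], 0.69), ([397.5, 236.3], 0.56)]
-200 17.9 [636.96 -62.07  57.07] [ 0.2   0.16 -0.84]
-180 18.6 [636.41 -41.72  57.12] [-0.02 -0.    0.12]
-160 19.2 [635.77 -21.33  57.03] [ 0.16 -0.81  0.08]
-130 20.1 [635.12   8.45  57.1 ] [0.86 0.73 0.58]
```

View pics/p1c.png

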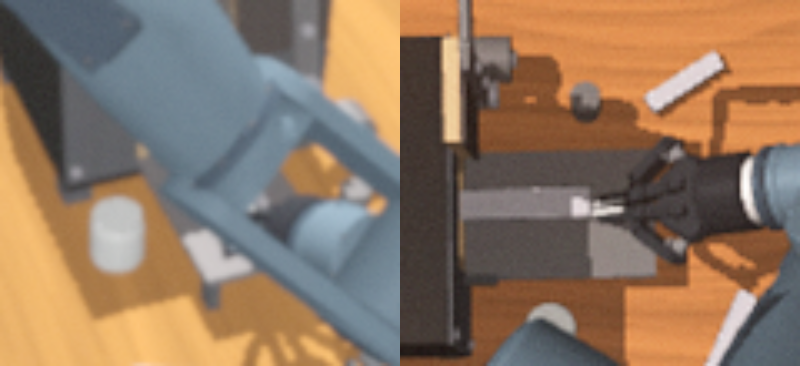

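The bar is aligned, its tail at top px ~(437,182 crop/3.33), with the fingers centred behind it and its head at the mouth. The tin and stub are untouched. I'll push on.

Run:
```python
from plan import *
def s(n):
    o=ctrl.get_obs();f=np.array(o['ft_force']);print(n,round(o['time'],1),o['tcp_pos'],f);return np.linalg.norm(f)
for x in (-100,-70,-45,-25,-10,0,9):
    ctrl.movel(T(p,(x,0,57))[0],vel=40)
    if s(x)>20: print('stop');break
b=imaging.snapshot('top');save(b,'p2t')
ctrl.movel(T(p,(-100,0,62))[0],vel=80); ctrl.movel(T(p,(-280,0,160))[0],vel=150)
ctrl.goto_joints([-1.322,0.181,1.607,0,1.354,-0.206]);s('home')
a=imaging.snapshot('side');save(a,'p3');c=imaging.snapshot('top')
R=lambda i:cv2.resize(i,(400,366))
save(np.hstack([R(a[150:260,270:390]),R(c[120:230,260:380])]),'p3c')
for n,X in [('floor edge +y',(0,45,45)),('floor edge -y',(0,-45,45)),('mid',(0,0,45)),('tail est',(14,0,65))]: print(n,(proj(T(p,X),'side')[0]-[270,150])*3.33)
```

```text
-100 21.1 [634.34  38.45  57.05] [-1.37 -0.34  0.11]
-70 22.1 [633.58  68.44  57.04] [-0.28 -0.2   0.21]
-45 22.8 [632.94  93.55  57.02] [-0.19  0.    0.09]
-25 23.5 [632.42 113.56  57.03] [-0.08 -0.02  0.29]
-10 24.0 [632.03 128.58  57.05] [-0.46  0.36  0.36]
0 24.4 [631.85 138.55  57.05] [ 0.03 -0.81 -0.33]
9 24.8 [631.62 147.57  57.05] [ 0.08 -0.91 -0.1 ]
home 29.8 [ 253.45 -515.92  230.56] [ 0.4   0.13 -0.28]
floor edge +y [153.09 152.23]
floor edge -y [234.75 133.25]
mid [194.28 142.66]
tail est [189.66 119.29]
```

View pics/p3c.png

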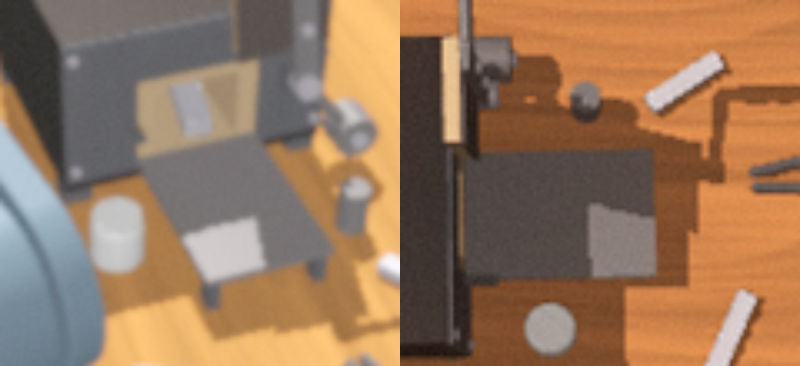

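The side crop shows the bar in the mouth, with the bottom of its tail at (197,135) against the mouth's lower edge at about (197,150). That puts it roughly 15–24 mm inside. The door is up and the bystanders are in place.

```bash
python3 -c "
from bench import ticket;print(ticket.finish_job())"
```

```text
the job is handed in; nothing more can be done
None
```

The job is handed in, with no verdict returned: by the last pictures the door stands open on its own, the bar lies about 15–24 mm inside the mouth, the tin and stub have not moved, and the arm is back at its start clear of everything.

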